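# Brake lever check on a scooter handlebar at the electronics bench

## Task

Check the brake lever of the electric-scooter handlebar that is clamped in the vice: from its outer side, with the outside of the fingers, press the lever slowly in towards the rubber grip until it comes up solid against its stop, short of the grip. Do not pinch or hook the lever, do not force it past its stop, and leave the bar, the grips, the thumb throttle and everything lying about undisturbed. Finish while still holding the lever in against its stop, so that the gap can be measured and the cut-off signal read on the oscilloscope.

Things in the scene. Friction and masses are not known exactly. Their poses are not given: they have to be found in the camera images.
- handlebar: Blue vice (base 150 x 120 mm, 132 high, screw handle out to 137 mm at -x) gripping the stem of a black handlebar. Fixed. Origin on the bench under the stem; y along the bar to the brake side, x away from the rider (the lever is on the +x side). Bar 22 mm thick, 520 long, axis 200 mm up; display over its middle up to 250 mm. Grips from 138 to 260 mm either side of the stem.
- brake_unit: Aluminium brake lever unit clamped round the bar just inboard of the +y grip, with a black cut-off switch. Origin on the bar's axis at the clamp, 104 to 120 mm from the stem; axes as the handlebar's. The lever turns on an upright pivot bolt at (36, 0, 0) mm, level with the bar.
- brake_lever (a joint): Angle of the brake lever: 0 when out, grows as it is pressed in towards the grip, solid stop at 0.28 rad (above 0.25 it counts as there), still about 20 mm clear of the grip. A spring pushes it out: at lever_face about 2 N at the start, 7 N at the stop.
- lever_face (a point): Point on the outer face of the aluminium lever blade, mid height, 93 mm from the pivot; turns with it. x points out of the face, away from the grip (press along -x), y to the ball end, z up. Blade 9 mm thick, 14 high, straight from 45 mm before to 20 mm past here; ball end 39 mm past, 12.5 mm prouder. Face 74.5 mm from the bar axis when out; moves 26 mm to the stop. 60 mm free below, free above.
- brake_grip (a point): Middle of the rubber grip on the brake side, on the bar's axis, 200 mm from the stem; grip diameter 32 mm.
- throttle (a joint): Angle of the thumb throttle's paddle at the other end of the bar: 0 at rest, up to 0.6 rad when pressed. Not to be used.
- throttle_paddle (a point): Tip of the grey thumb throttle paddle (34 x 16 mm), on the rider's side of the bar beside the other grip.
- screwdriver: Screwdriver 190 mm long lying under the lever. Bystander.
- hex_key: Black L-shaped hex key, 90 x 28 mm, 7 mm thick, lying on the bench. Bystander.
- solder_reel: Grey reel, 54 mm diameter, 50 mm high, standing on the bench just beyond the vice's +x side. Bystander.
- spare_grip: Spare black rubber grip, 32 mm diameter, 120 mm high, standing on its flange under the throttle side of the bar. Bystander.
- water_bottle: Water bottle with red cap, 64 mm diameter, 200 mm high. Bystander.
- side_cutters: Side cutters with blue handles, 135 mm long, lying flat. Bystander.
- multimeter: Handheld multimeter, 150 x 76 x 45 mm, lying flat. Bystander.
- controller_board: Motor controller circuit board, 100 x 140 mm, parts up to 41 mm high, lying flat. Bystander.

How it is judged:
On the way:
1. the lever is pressed in against its stop by the outside of the fingers (value of joint brake_lever above 0.25 rad and contact force between the fingers and brake_unit above 2 N and x of the grasp point in the frame of lever_face above 0 m), for 0.2 s.
At the end, for the whole second after the job is handed in: The lever rests against its stop (angle above 0.25 of 0.28 rad), held there by the outside of the fingers (more than 2 N, the grasp point out beyond the lever's outer face), the bar and grips untouched, the throttle at rest and nothing else shifted by more than 15 mm (all of step 1 and velocity of joint brake_lever between -0.05 and 0.05 rad/s and contact force between the fingers and handlebar below 0.5 N and value of joint throttle below 0.08 rad and distance of each of screwdriver, hex_key, solder_reel, spare_grip, water_bottle, side_cutters, multimeter, controller_board from where it was at the start of the episode below 0.015 m); the arm keeps its last pose, push and grip.
It fails at once if the lever is pinched or hooked: pressed in while the grasp point is not out beyond its outer face (value of joint brake_lever above 0.05 rad and not (x of the grasp point in the frame of lever_face above 0 m)).
It fails at once if the lever is slammed in (faster than 1.2 rad/s, about 11 cm/s at the face) (velocity of joint brake_lever above 1.2 rad/s).
It fails at once if the lever is forced (more than 45 N) (contact force between the fingers and brake_unit above 45 N).
It fails at once if the robot bears on the handlebar, its grips, its vice (more than 3 N), or presses the thumb throttle (value of joint throttle above 0.15 rad or contact force between any of the fingers, the arm and handlebar above 3 N).
It fails at once if a bystander is moved more than 20 mm (distance of any of screwdriver, hex_key, solder_reel, spare_grip, water_bottle, side_cutters, multimeter, controller_board from where it was at the start of the episode above 0.02 m).
It also fails if it takes over 38 s, if anything falls off the work surface, if the arm or the gripper's body presses on something with over 40 N, if the wrist force passes 120 N, or if a joint passes its speed limit or range.

## Robot

A 6-joint arm with a two-finger parallel gripper is mounted at the origin on the work surface. World frame = base frame: x ahead of the robot, y to its left, z up, the work surface at z = 0. Lengths are in m, angles in rad, forces in N, time in s.
With the tool pointing down it reaches from about 0.35 to 0.775 m from the base axis. Payload 5.5 kg.
Tool frame: the origin (TCP) lies midway between the tips of the shut fingers; the grasp point (between the pads) lies grasp_offset behind it (grasp_offset is the distance from the TCP to the grasp point, in m); z points along the fingers, y is the line along which they close (so a half turn about z gives the same grasp; the last joint's range is limited). The gripper opens to 85 mm and grips with 20 to 120 N. Pads are 22 mm wide; open, the fingers measure 114 mm over their backs; the gripper's body (76 mm by 85 mm) begins 54 mm behind the grasp point. The pads swing forward as they close: fully open they stand 13 mm farther back than shut.
Start: joints at [1.043, 0.313, 0.046, 1.304, 0, 1.431], TCP at [0.217, 0.532, 0.231] pointing down, gripper open.
Joint ranges: [-2.76, 2.76], [-0.86, 1.69], [-1.03, 1.26], [-2.2, 2.34], [-1.47, 1.5], [-3.14, 3.14]. Speed limits (rad/s): [2.57, 2.57, 3.14, 3.14, 3.14, 3.14].

## Interface

Orientations are given as a unit quaternion [w, x, y, z].
In Python, from workcell import * gives the robot as it stands.
- The arm moves only by the tool step_arm, never from a script. Its argument "deltas" is a list of rows, each a list of 7 numbers: the shift along the world's x, y, z in mm, then the turn, a rotation vector about the world's x, y, z in degrees, then the gripper's target within -1 to 1 (fully open at 1, half-way at 0, shut at -1). A call has 1 to 5 rows; each row shifts and turns the commanded pose from where the row before left it; what a row does not reach is not made up. A row lasts 1/10 s, in which the tool goes at most 50 mm and 8.59 degrees, less where a joint would pass 70% of its speed; a pose out of reach is approached as far as the arm can. A call is refused whole if a number of a shift passes 50 or a number of a turn 8.59, either way. A call with a gripper value outside its range is refused whole. The fingers move at their own pace and stop on an object; "newtons" is the grip in N (left out, the last holds). Time passes only in rows, so rows that do not move let the fingers close. It gives the time, the measured TCP pose, the force, the opening and the grip force at its end, in the units of the state.
- get_state(): the state, without advancing time (a new reading comes with each control period).
- read_camera(name): name is "side" or "top"; returns a dict with "image" (480x640x3 uint8, red, green, blue), "z_map" (480x640 float32, m along the optical axis (not along the pixel's ray), 0 where there is no reading), "K" (3x3 intrinsics, pixels), "dist_coeffs" ([k1, k2, p1, p2, k3] as OpenCV has them; the pictures are not rectified), "world_from_camera" (4x4, takes a point from camera to world coordinates). Camera axes: x right, y down, z forward; pixel columns grow to the right and rows downward; lengths in m; the calibration is good to about 2 mm. A picture is of the moment at which its call begins.
- hand_in(): hands the job in; it is judged then, once.
The state is a dict: "clock": time; "joint_pos": joint angles; "qvel": joint speeds; "tau": joint torques, N m; "tcp_pos": TCP position; "orientation": TCP orientation; "wrist_force": force on the tool from outside, world axes, zero at the start; "ft_torque": the same for the moment, N m; "finger_gap": finger opening in m; "grip_force": force on a finger pad.
Only numpy, scipy, OpenCV 4.12 (cv2) and the standard library are available. Lean on these libraries where they do the work, as an engineer would, in place of code of your own. Each camera call takes 0.05 s, during which the arm holds its last target. There are 200 camera calls.

## Working session

There is one attempt and no reset: what is moved stays moved. The work goes in short steps, Python scripts to look and compute and a tool call to move; the robot and the scene stay as the last step left them, time stands still between calls to the robot, and variables do not carry over. Pictures are saved under pics/ and viewed, at most 10 in all, crops included, and the job is handed in when it is done.

Besides the shell and the picture viewer there is one more tool, called by a JSON object that holds its "op" and its "data". step_arm: Moves the arm, as the interface text tells. Its arguments: {"type":"object","properties":{"deltas":{"type":"array","items":{"type":"array","items":{"type":"number"}}},"newtons":{"type":"number"}},"required":["deltas"]}

```bash
mkdir -p pics; ls
cat > h.py <<'E'
from workcell import *
import numpy as np, cv2
def shot(n):
    c=read_camera(n); cv2.imwrite(f'pics/{n}_%d.png'%int(get_state()['clock']*1000),c['image'][:,:,::-1]); return c
def cloud(c):
    h,w=c['z_map'].shape
    u,v=np.meshgrid(np.arange(w),np.arange(h))
    p=cv2.undistortPoints(np.stack([u,v],-1).reshape(-1,1,2).astype(np.float64),np.array(c['K'],float),np.array(c['dist_coeffs'],float)).reshape(h,w,2)
    z=c['z_map'][...,None].astype(float)
    P=np.concatenate([p*z,z],-1); T=np.array(c['world_from_camera'])
    W=P@T[:3,:3].T+T[:3,3]; W[c['z_map']==0]=np.nan
    return W
E
python3 - <<'E'
from h import *
s=get_state(); print(s)
for n in('side','top'):
    c=shot(n); np.savez(f'{n}.npz',**{k:np.array(v) for k,v in c.items()}); print(n,np.round(c['world_from_camera'],3).tolist())
E
ls pics
```

```text
pics
{'clock': 0.0, 'joint_pos': array([ 1.04340930e+00,  3.14013946e-01,  4.49604608e-02,  1.30362947e+00,
       -1.90655844e-06,  1.43120822e+00]), 'qvel': array([ 1.17258777e-03,  6.19620141e-04, -3.20105258e-05,  1.48186334e-03,
        1.13760432e-03, -1.34352305e-03]), 'tau': array([-2.04250869e-04, -4.80628395e+01,  2.98532724e+01,  1.92795612e-02,
        1.65642894e-05, -6.38516173e-07]), 'tcp_pos': array([0.21716941, 0.53183613, 0.23039362]), 'orientation': array([-3.07884128e-04,  1.92686647e-01,  9.81259887e-01, -8.91655762e-04]), 'wrist_force': array([0.30038296, 0.68357461, 0.59375793]), 'ft_torque': array([-0.01516325,  0.0119041 , -0.03805129]), 'grip_force': 0.0, 'finger_gap': 0.08547610481294088}
side [[0.914, -0.287, 0.288, 0.057], [-0.406, -0.667, 0.624, -0.959], [0.012, -0.687, -0.726, 1.215], [0.0, 0.0, 0.0, 1.0]]
top [[-0.005, -0.988, 0.152, 0.251], [-1.0, 0.006, 0.008, -0.019], [-0.009, -0.152, -0.988, 1.587], [0.0, 0.0, 0.0, 1.0]]
side_50.png
top_100.png
```

View pics/side_50.png

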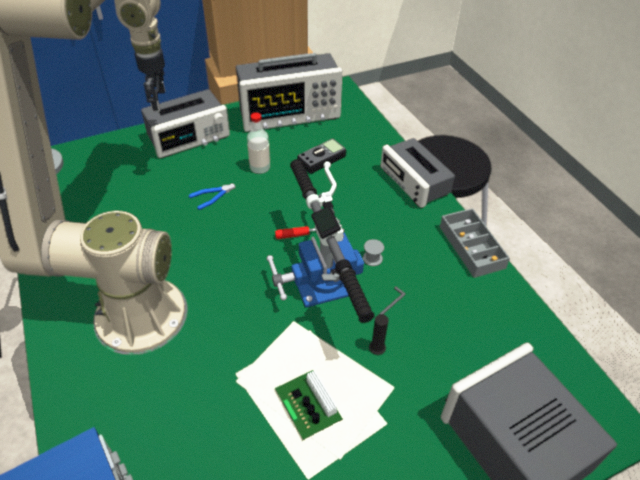

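View pics/top_100.png

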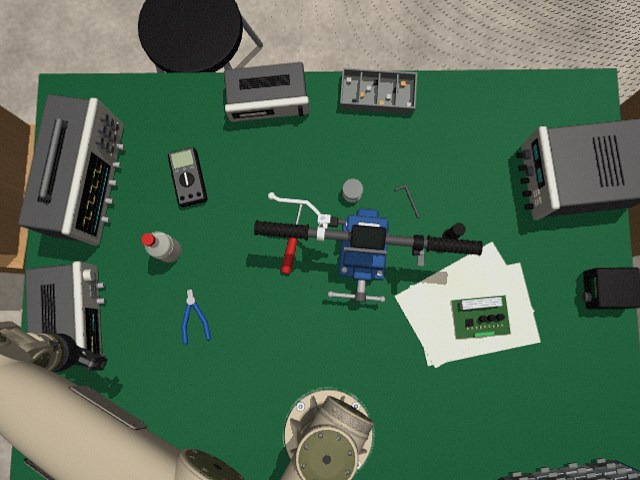

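The top view shows the bar from (256,228) at the brake grip to (481,248). The lever is on its far side, running from the clamp near (325,222) to the ball end at (271,196). Next I'll measure with the depth map.

```bash
cat > m.py <<'E'
from h import *
d=dict(np.load('top.npz')); W=cloud(d); im=d['image'].astype(int)
roi=np.zeros(W.shape[:2],bool); roi[185:265,245:495]=1
z=W[...,2]; dark=im.max(-1)<70
# bar/grips: dark, z about .2
g=roi&dark&(z>.19)&(z<.235); 
p=W[g]; print('bar n',len(p),'zmax',np.nanpercentile(p[:,2],[5,50,95]))
vx=cv2.fitLine(p[:,:2].astype(np.float32),cv2.DIST_HUBER,0,.001,.001).ravel(); 
dr=vx[:2]*np.sign(vx[1]); t=(p[:,:2]-vx[2:])@dr; print('dir',dr,'ang',np.degrees(np.arctan2(-dr[0],dr[1])),'ends',np.percentile(t,[0,1,99,100]))
c=vx[2:]+dr*(t.max()+t.min())/2; print('centre',c)
X=np.array([dr[1],-dr[0]])
l=roi&(im.min(-1)>120)&(z>.17)&(z<.24)
q=W[l]; loc=np.c_[(q[:,:2]-c)@X,(q[:,:2]-c)@dr,q[:,2]]
for a in np.arange(.09,.27,.008):
    s=loc[(loc[:,1]>=a)&(loc[:,1]<a+.008)&(loc[:,0]>.015)]
    if len(s): print('y %.3f n %d x %.4f..%.4f z %.3f'%(a+.004,len(s),s[:,0].min(),s[:,0].max(),np.median(s[:,2])))
E
python3 m.py
python3 - <<'E'
import cv2
i=cv2.imread('pics/top_100.png')[170:290,235:395]; cv2.imwrite('pics/crop1.png',cv2.resize(i,None,fx=5,fy=5,interpolation=cv2.INTER_CUBIC))
E
```

```text
bar n 2049 zmax [0.20226777 0.21238902 0.22341447]
dir [0.10052418 0.9949346 ] ang -5.7693553 ends [-0.26717643 -0.262936    0.25331772  0.25660222]
centre [ 0.46348099 -0.09694143]
y 0.094 n 35 x 0.0156..0.0470 z 0.212
y 0.102 n 49 x 0.0153..0.0466 z 0.212
y 0.110 n 41 x 0.0165..0.0488 z 0.213
y 0.118 n 32 x 0.0169..0.0578 z 0.210
y 0.126 n 15 x 0.0498..0.0646 z 0.206
y 0.134 n 15 x 0.0557..0.0706 z 0.208
y 0.142 n 13 x 0.0622..0.0738 z 0.208
y 0.150 n 12 x 0.0688..0.0764 z 0.206
y 0.158 n 12 x 0.0700..0.0777 z 0.206
y 0.166 n 13 x 0.0688..0.0776 z 0.207
y 0.174 n 12 x 0.0709..0.0767 z 0.207
y 0.182 n 9 x 0.0700..0.0754 z 0.208
y 0.190 n 16 x 0.0688..0.0776 z 0.207
y 0.198 n 9 x 0.0706..0.0770 z 0.209
y 0.206 n 11 x 0.0704..0.0755 z 0.206
y 0.214 n 13 x 0.0701..0.0793 z 0.205
y 0.222 n 14 x 0.0722..0.0855 z 0.206
y 0.230 n 21 x 0.0754..0.0881 z 0.206
y 0.238 n 12 x 0.0750..0.0875 z 0.205
```

View pics/crop1.png

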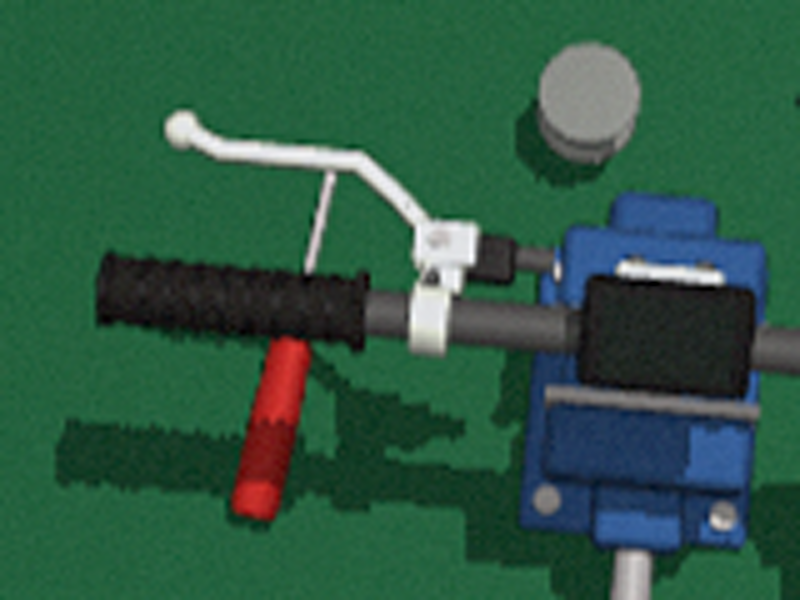

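The crop shows the straight blade from about (355,160) to (225,150), with the ball end at (183,130), all on the far side of the grip. The measured face (about 76 mm off the bar axis, z about 0.2) agrees with the given 74.5 mm. The lever face comes out at about (0.557, 0.0915, 0.2). My plan is to shut the fingers, raise the tool, go over the lever, come down outside it, then press along local -x.

{"op": "step_arm", "data": {"deltas": [[0,0,35,0,0,2,-1],[0,0,35,0,0,2,-1],[10,-10,30,0,0,2,-1],[25,-25,10,0,0,2,-1],[30,-34,0,0,0,2,-1]], "newtons": 40}}

```text
clock: 0.6
tcp_pos: [0.2829, 0.4642, 0.3429]
orientation: [0.001, 0.104, 0.995, 0.002]
wrist_force: [0.9, 0.2, 0.1]
finger_gap: 0.0121
grip_force: 0.0
```

{"op": "step_arm", "data": {"deltas": [[32,-38,0,0,0,2,-1],[32,-38,0,0,0,2,-1],[32,-38,0,0,0,2,-1],[32,-38,0,0,0,2,-1],[32,-38,0,0,0,2,-1]]}}

```text
clock: 1.1
tcp_pos: [0.4432, 0.2716, 0.3411]
orientation: [-0.0, 0.019, 1.0, -0.0]
wrist_force: [0.9, 0.9, 0.0]
finger_gap: 0.0
grip_force: 0.0
```

{"op": "step_arm", "data": {"deltas": [[32,-38,0,0,0,2,-1],[32,-38,0,0,0,2,-1],[32,-38,0,0,0,0,-1],[32,-38,0,0,0,0,-1],[20,-25,0,0,0,0,-1]]}}

```text
clock: 1.6
tcp_pos: [0.5921, 0.0933, 0.3402]
orientation: [-0.001, -0.014, 1.0, -0.0]
wrist_force: [0.2, 1.3, -1.1]
finger_gap: 0.0002
grip_force: 0.0
```

```bash
python3 - <<'E'
from h import *
s=get_state(); print({k:np.round(s[k],3) for k in('clock','tcp_pos','orientation','joint_pos','finger_gap','wrist_force')})
try: print('grasp_offset',grasp_offset)
except Exception as e: print(e)
shot('top')
E
ls pics
```

```text
{'clock': np.float64(1.6), 'tcp_pos': array([0.592, 0.093, 0.34 ]), 'orientation': array([-0.001, -0.014,  1.   , -0.   ]), 'joint_pos': array([ 0.023,  0.367,  0.387,  1.592, -0.   , -0.006]), 'finger_gap': np.float64(0.0), 'wrist_force': array([ 0.165,  1.332, -1.054])}
grasp_offset 0.0187
crop1.png
side_50.png
top_100.png
top_1650.png
```

{"op": "step_arm", "data": {"deltas": [[10,-15,0,0,0,0,-1],[0,0,-30,0,0,0,-1],[0,0,-40,0,0,0,-1],[0,0,-40,0,0,0,-1],[0,0,0,0,0,0,-1]]}}

```text
clock: 2.15
tcp_pos: [0.5958, 0.0817, 0.2248]
orientation: [-0.006, -0.016, 1.0, 0.0]
wrist_force: [-1.4, -0.3, -0.4]
finger_gap: -0.0001
grip_force: 0.0
```

Run:
```python
from h import *
s=get_state(); print(np.round(s['tcp_pos'],4),np.round(s['wrist_force'],2))
c=shot('side'); i=c['image'][120:300,220:420,::-1]; cv2.imwrite('pics/crop2.png',cv2.resize(i,None,fx=4,fy=3.3*4/3.3*0.8,interpolation=cv2.INTER_CUBIC))
```

```text
[0.5958 0.0817 0.2248] [-1.4  -0.29 -0.45]
```

View pics/crop2.png

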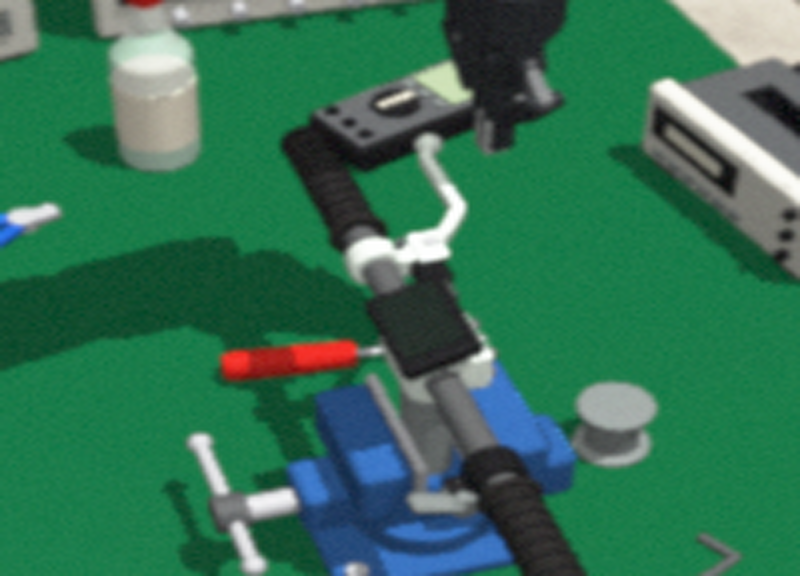

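The crop shows the finger tips near (495,140), outboard of and above the lever, which has its ball at (427,140) and its bend at (460,205). I'll cross-check the lever position in the side camera's depth map before going lower.

Run:
```python
from h import *
d=dict(np.load('side.npz')); W=cloud(d); im=d['image'].astype(int)
c=np.array([.4635,-.0969]); Y=np.array([.1005,.995]); X=np.array([.995,-.1005])
L=np.stack([(W[...,:2]-c)@X,(W[...,:2]-c)@Y],-1)
m=(im.min(-1)>110)&(W[...,2]>.17)&(W[...,2]<.24)&(L[...,0]>.02)&(L[...,0]<.11)
for a in np.arange(.1,.26,.01):
    k=m&(L[...,1]>=a)&(L[...,1]<a+.01)
    if k.any(): print('y %.3f n %d x %.4f..%.4f z %.3f..%.3f'%(a+.005,k.sum(),L[k][:,0].min(),L[k][:,0].max(),W[k][:,2].min(),W[k][:,2].max()))
# grips in the side view: dark, height
k=(im.max(-1)<70)&(W[...,2]>.2)&(W[...,2]<.222)&(abs(L[...,0])<.03)&(L[...,1]>.14)&(L[...,1]<.26)
print('grip x',np.percentile(L[k][:,0],[2,50,98]),'top z',W[k][:,2].max(),'yend',np.percentile(L[k][:,1],99))
```

```text
y 0.105 n 37 x 0.0203..0.0475 z 0.208..0.219
y 0.115 n 21 x 0.0204..0.0557 z 0.199..0.216
y 0.125 n 16 x 0.0507..0.0646 z 0.200..0.210
y 0.135 n 13 x 0.0226..0.0705 z 0.193..0.209
y 0.145 n 15 x 0.0206..0.0766 z 0.191..0.211
y 0.155 n 9 x 0.0701..0.0776 z 0.200..0.207
y 0.165 n 13 x 0.0690..0.0778 z 0.199..0.206
y 0.175 n 9 x 0.0696..0.0791 z 0.201..0.210
y 0.185 n 14 x 0.0689..0.0782 z 0.199..0.210
y 0.195 n 9 x 0.0706..0.0776 z 0.202..0.210
y 0.205 n 11 x 0.0699..0.0771 z 0.201..0.210
y 0.215 n 10 x 0.0711..0.0813 z 0.202..0.208
y 0.225 n 16 x 0.0738..0.0900 z 0.200..0.210
y 0.235 n 14 x 0.0742..0.0919 z 0.197..0.212
y 0.245 n 1 x 0.0779..0.0779 z 0.200..0.200
grip x [-0.01180862  0.00030819  0.01776465] top z 0.2213816659845056 yend 0.2572660649322526
```

Both views agree: the face is about 77 mm off the bar axis in local x, so it is about 26 mm clear of the fingers. Now I'll descend and approach slowly.

{"op": "step_arm", "data": {"deltas": [[0,-4,-25,0,0,0,-1],[0,0,-20,0,0,0,-1],[-5,0,0,0,0,0,-1],[-5,1,0,0,0,0,-1],[-4,0,0,0,0,0,-1]]}}

```text
clock: 2.7
tcp_pos: [0.5873, 0.0787, 0.1891]
orientation: [0.002, -0.016, 1.0, 0.0]
wrist_force: [-0.9, 1.0, 1.0]
finger_gap: 0.0
grip_force: 0.0
```

{"op": "step_arm", "data": {"deltas": [[-3,0,0,0,0,0,-1],[-3,0,0,0,0,0,-1],[-3,0,0,0,0,0,-1],[-2,0,0,0,0,0,-1],[0,0,0,0,0,0,-1]]}}

```text
clock: 3.2
tcp_pos: [0.5752, 0.0783, 0.1864]
orientation: [-0.0, -0.016, 1.0, 0.0]
wrist_force: [-0.1, 0.3, 0.4]
finger_gap: 0.0001
grip_force: 0.0
```

{"op": "step_arm", "data": {"deltas": [[-2,0,-3,0,0,0,-1],[-2,0,-3,0,0,0,-1],[-2,0,0,0,0,0,-1],[-2,0,0,0,0,0,-1],[0,0,0,0,0,0,-1]]}}

```text
clock: 3.7
tcp_pos: [0.5689, 0.0794, 0.1805]
orientation: [0.002, -0.016, 1.0, 0.001]
wrist_force: [6.1, 3.5, -1.7]
finger_gap: 0.0001
grip_force: 2.8
```

{"op": "step_arm", "data": {"deltas": [[-2,0,0,0,0,0,-1],[-2,0,0,0,0,0,-1],[-2,0,0,0,0,0,-1],[0,0,0,0,0,0,-1],[0,0,0,0,0,0,-1]]}}

```text
clock: 4.2
tcp_pos: [0.5644, 0.0802, 0.181]
orientation: [0.003, -0.016, 1.0, 0.002]
wrist_force: [8.3, 7.2, -1.5]
finger_gap: -0.0003
grip_force: 4.4
```

Contact is made. The lever arcs towards +y as it swings in, which explains the sideways friction, so I'll follow the arc and turn the tool with it.

{"op": "step_arm", "data": {"deltas": [[-2,1,0,0,0,1,-1],[-2,1,0,0,0,1,-1],[-2,1,0,0,0,1,-1],[0,0,0,0,0,0,-1]]}}

```text
clock: 4.6
tcp_pos: [0.5589, 0.0833, 0.1811]
orientation: [0.004, -0.043, 0.999, 0.002]
wrist_force: [11.4, 7.4, -2.3]
finger_gap: 0.0001
grip_force: 5.5
```

{"op": "step_arm", "data": {"deltas": [[-2,1,0,0,0,1,-1],[-2,1,0,0,0,1,-1],[0,0,0,0,0,0,-1],[0,0,0,0,0,0,-1]]}}

```text
clock: 5.0
tcp_pos: [0.5554, 0.0851, 0.1811]
orientation: [0.004, -0.06, 0.998, 0.002]
wrist_force: [10.4, 6.5, -2.8]
finger_gap: -0.0001
grip_force: 6.0
```

```bash
cat > chk.py <<'E'
from h import *
s=get_state(); print(np.round(s['clock'],2),np.round(s['tcp_pos'],4),np.round(s['wrist_force'],2))
c=shot('top'); W=cloud(c); im=c['image'].astype(int)
o=np.array([.4635,-.0969]); Y=np.array([.1005,.995]); X=np.array([.995,-.1005])
L=np.stack([(W[...,:2]-o)@X,(W[...,:2]-o)@Y],-1)
m=(im.min(-1)>100)&(W[...,2]>.18)&(W[...,2]<.23)&(L[...,0]>.02)&(L[...,0]<.11)
for a in np.arange(.12,.26,.01):
    k=m&(L[...,1]>=a)&(L[...,1]<a+.01)
    if k.any(): print('y %.3f n %d x %.4f..%.4f'%(a+.005,k.sum(),L[k][:,0].min(),L[k][:,0].max()))
i=c['image'][170:290,235:395,::-1]; cv2.imwrite('pics/top_crop_%d.png'%int(s['clock']*100),cv2.resize(i,None,fx=5,fy=5,interpolation=cv2.INTER_CUBIC))
i=shot('side')['image'][120:240,260:420,::-1]; cv2.imwrite('pics/side_crop_%d.png'%int(s['clock']*100),cv2.resize(i,None,fx=5,fy=5,interpolation=cv2.INTER_CUBIC))
E
python3 chk.py; ls pics
```

```text
5.0 [0.5554 0.0851 0.1811] [10.4   6.49 -2.78]
y 0.125 n 15 x 0.0450..0.0540
y 0.135 n 15 x 0.0490..0.0580
y 0.145 n 15 x 0.0548..0.0649
y 0.155 n 14 x 0.0584..0.0672
y 0.165 n 1 x 0.0664..0.0664
crop1.png
crop2.png
side_2200.png
side_50.png
side_5100.png
side_crop_500.png
top_100.png
top_1650.png
top_5050.png
top_crop_500.png
```

{"op": "step_arm", "data": {"deltas": [[-1.5,0.7,0,0,0,1,-1],[-1.5,0.7,0,0,0,1,-1],[0,0,0,0,0,0,-1]]}}

```text
clock: 5.4
tcp_pos: [0.5524, 0.0865, 0.1811]
orientation: [0.004, -0.077, 0.997, 0.002]
wrist_force: [10.9, 6.4, -3.1]
finger_gap: 0.0004
grip_force: 6.3
```

{"op": "step_arm", "data": {"deltas": [[-1,0.3,0,0,0,0,-1],[-1,0.3,0,0,0,0,-1],[0,0,0,0,0,0,-1]]}}

```text
clock: 5.7
tcp_pos: [0.5522, 0.0866, 0.1812]
orientation: [0.006, -0.077, 0.997, 0.001]
wrist_force: [15.6, 5.4, -6.2]
finger_gap: -0.0001
grip_force: 8.3
```

{"op": "step_arm", "data": {"deltas": [[-1,0.2,0,0,0,0,-1],[0,0,0,0,0,0,-1]]}}

```text
clock: 5.9
tcp_pos: [0.5521, 0.0867, 0.1813]
orientation: [0.006, -0.077, 0.997, 0.001]
wrist_force: [18.8, 4.7, -7.4]
finger_gap: -0.0004
grip_force: 9.5
```

The commanded 3 mm produced only 0.3 mm of motion and the force rose to about 19 N, so this looks like the solid stop. I'll check with pictures.

```bash
python3 chk.py; cd pics; python3 -c "
import cv2,glob
t=cv2.imread('top_crop_590.png');s=cv2.imread('side_crop_590.png')
cv2.imwrite('both.png',cv2.resize(cv2.hconcat([t,s]),(800,300),interpolation=cv2.INTER_AREA))"
```

```text
5.9 [0.5521 0.0867 0.1813] [18.75  4.73 -7.37]
y 0.125 n 16 x 0.0432..0.0553
y 0.135 n 17 x 0.0479..0.0584
y 0.145 n 15 x 0.0521..0.0626
y 0.155 n 16 x 0.0570..0.0639
y 0.165 n 5 x 0.0549..0.0626
```

View pics/both.png

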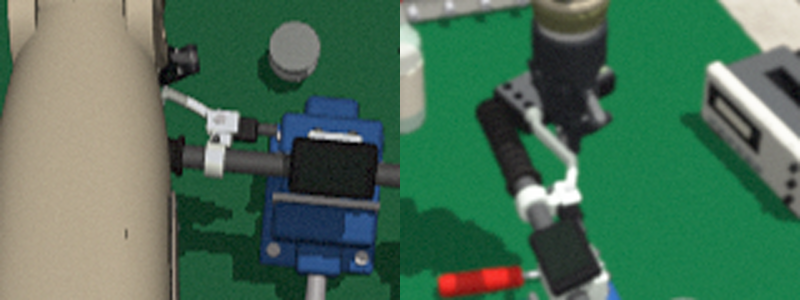

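The pictures show the fingers on the lever's outer side and the blade swung in, still clear of the grip. I'll fit the blade's angle in the side view as a final check.

```bash
cat > ang.py <<'E'
from h import *
o=np.array([.4635,-.0969]); Y=np.array([.1005,.995]); X=np.array([.995,-.1005])
def fit(c,lo,hi):
    W=cloud(c); im=c['image'].astype(int)
    L=np.stack([(W[...,:2]-o)@X,(W[...,:2]-o)@Y],-1)
    m=(im.min(-1)>100)&(abs(W[...,2]-.205)<.012)&(L[...,0]>.025)&(L[...,0]<.1)&(L[...,1]>lo)&(L[...,1]<hi)
    p=L[m]; v=cv2.fitLine(p.astype(np.float32),cv2.DIST_HUBER,0,.001,.001).ravel(); 
    b=L[(im.min(-1)>100)&(abs(W[...,2]-.205)<.012)&(L[...,0]>.025)&(L[...,0]<.1)&(L[...,1]>.228)]
    return len(p),np.arctan2(-v[0]*np.sign(v[1]),abs(v[1])),b.mean(0) if len(b) else None
print(fit(dict(np.load('side.npz')),.158,.212)); c=read_camera('side'); print(fit(c,.165,.215)); print(get_state()['wrist_force'])
E
python3 ang.py
```

```text
(61, np.float32(0.0016257325), array([0.06921772, 0.55760043]))
(84, np.float32(0.2914177), array([0.05532778, 0.53964112]))
[18.54773056  4.72848756 -8.50213019]
```

The blade has turned 0.29 rad between the two fits, against a stop at 0.28, and the force is steady at about 20 N. I'll let it settle and hand in.

{"op": "step_arm", "data": {"deltas": [[0,0,0,0,0,0,-1],[0,0,0,0,0,0,-1],[0,0,0,0,0,0,-1]]}}

```text
clock: 6.35
tcp_pos: [0.5521, 0.0867, 0.1812]
orientation: [0.006, -0.077, 0.997, 0.001]
wrist_force: [18.5, 5.1, -8.6]
finger_gap: 0.0001
grip_force: 9.5
```

```bash
python3 -c "
from workcell import *
print(get_state()['wrist_force']); print(hand_in())"
```

```text
[18.51697733  5.11090366 -8.61610714]
the job is handed in; nothing more can be done
None
```

I handed the job in with the shut fingers still holding the brake lever against its stop from its outer side: measured angle about 0.29 rad (stop at 0.28), steady wrist force about 21 N; the hand-in gave no verdict.

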